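Close the beam shutter and reset the interlock with its button pair

ROBOT

A 7-joint arm with a two-finger parallel gripper is mounted at the origin on a cart in front of the work surface, level with it; the furniture and walls round the work are solid. World frame = base frame: x ahead of the robot, y to its left, z up, the work surface at z = 0. Lengths are in m, angles in rad, forces in N, time in s.
With the tool pointing down it reaches from about 0.35 to 0.9 m from the base axis. Payload 8.1 kg.
Tool frame: the origin (TCP) lies midway between the tips of the shut fingers; the grasp point (between the pads) lies 19 mm behind it; z points along the fingers, y is the line along which they close (so a half turn about z gives the same grasp; the last joint's range is limited). The gripper opens to 92 mm and grips with 3 to 60 N. Pads are 19 mm wide; open, the fingers measure 130 mm over their backs; the gripper's body (75 mm by 190 mm) begins 47 mm behind the grasp point.
Start: joints at [1.098, 0.434, 0.025, 1.573, -0.012, 1.134, -0.075], TCP at [0.226, -0.583, 0.227] pointing down, gripper open.
Joint ranges: [-2.62, 2.62], [-0.44, 2.09], [-1.27, 1.32], [0.08, 2.57], [-1.32, 4.46], [0.12, 2], [-2.74, 2.74]. Speed limits (rad/s): [2.22, 2.22, 3.01, 3.01, 3.14, 3.14, 3.14].

INTERFACE

Orientations are given as a rotation vector (axis times angle).
In Python, from cell import arm gives the robot as it stands.
- The arm moves only by the tool arm_command, never from a script. Its arguments are lists of equal length, an entry for each row: "dp": the shift along the tool's x, y, z in units of 25 mm (1.0 is 25 mm), a list of three; "angular": the turn, a rotation vector about the tool's x, y, z in units of 0.15 rad (1.0 is 0.15 rad), a list of three; "claw": the opening, from 0 (shut) to 1 (fully open). In form: {"dp": [[x, y, z], ...], "angular": [[rx, ry, rz], ...], "claw": [claw, ...]}. A call has 1 to 10 rows; each row shifts and turns the commanded pose from where the row before left it, along the tool's axes as they then stand; what a row does not reach is not made up. A row lasts 1/10 s, in which the tool goes at most 50 mm and 8.59 degrees, less where a joint would pass 70% of its speed; a pose out of reach is approached as far as the arm can. A call with a number of a shift or a turn outside -1 to 1 is refused whole. A call with a gripper value outside its range is refused whole. The fingers move at their own pace and stop on an object; "force" is the grip in N (left out, the last holds). Time passes only in rows, so rows that do not move let the fingers close. It gives the time, the measured TCP pose, the force, the opening and the grip force at its end, in the units of the state.
- arm.observe(): the state, without advancing time (a new reading comes with each control period).
- arm.get_image(name): name is "scene" or "top" or "wrist"; returns a dict with "frame" (420x560x3 uint8, red, green, blue), "z_map" (420x560 float32, m along the optical axis (not along the pixel's ray), 0 where there is no reading), "K" (3x3 intrinsics, pixels), "k1" (the pictures are not rectified: a ray, as slopes to the right and down, at radius r is drawn at 1 + k1 r^2 times it, then the intrinsics apply), "R" (3x3) and "t" (3): a world point X has camera coordinates R X + t. Camera axes: x right, y down, z forward; pixel columns grow to the right and rows downward; lengths in m; the calibration is good to about 2 mm. A picture is of the moment at which its call begins.
- arm.sign_off(): hands the job in; it is judged then, once.
The state is a dict: "clock": time; "joints": joint angles; "dq": joint speeds; "joint_efforts": joint torques, N m; "position": TCP position; "ee_rot": TCP orientation; "force": force on the tool from outside, world axes, zero at the start; "ft_torque": the same for the moment, N m; "width": opening from 0.0 (shut) to 1.0 (fully open); "gripper_force": force on a finger pad.
Only numpy, scipy, OpenCV 4.12 (cv2) and the standard library are available. Lean on these libraries where they do the work, as an engineer would, in place of code of your own. Each camera call takes 0.05 s, during which the arm holds its last target. There are 200 camera calls.

TASK

With the fingertips push the orange tab of the beam shutter along until the red gate is fully closed over the hole. Then, with one fingertip on each, press the two green buttons of the yellow reset box together, all the way down, keep them down for three seconds, and let them come up again. Do not press the red button between them, do not shift, tip or lift the box, and leave the other things on the desk where they are.

Things in the scene. Friction and masses are not known exactly. Their poses are not given: they have to be found in the camera images.
- shutter: beam shutter, fixed to the desk: aluminium base plate 58 (x) x 122 (y) x 10 mm, origin at the centre of its underside. A grey plate (x = 26 to 32 mm, up to z = 62 mm) stands along its +x side, with a dark 16 mm beam hole in a silver ring at y = +27, z = 37 mm; a black end block 40 mm high at the +y end. The gate closes along +y; the space above the base on the -y side of the tab is free
- gate_tab (a point): centre of the top edge of the shutter's orange push tab, an upright plate 22 mm (shutter x) x 9 mm (shutter y) with its top 52 mm above the desk and its foot on a dark carriage whose top is 19 mm above the desk; the carriage reaches 6.5 mm past the tab's face on either side. Moves with the gate; the red gate blade stands just behind the tab, towards shutter +x. Axes as the shutter's
- gate (a joint): travel of the shutter gate in m along the shutter's +y: 0 = fully open, 0.040 = fully closed (end stop). It starts partly open, slides with a friction of about 1.5 N and stays where it is left
- reset_box: yellow reset box standing loose on the desk, 0.9 kg, 68 (x) x 122 (y) mm, black panel on top at 42 mm; origin at the centre of its underside, y along the row of buttons
- button_left_top (a point): centre of the top face of the green button on the box's +y side: round, 26 mm across, 31 mm from the middle of the box, its top 14 mm above the panel (56 mm above the desk) when up; the two green buttons are 62 mm apart, centre to centre. Axes as the box's
- button_right_top (a point): centre of the top face of the green button on the box's -y side, the same as the other
- button_left (a joint): how far the left (+y) green button is pressed, m: 0 = up, 0.008 = all the way down, against a spring of 1 N at the start and 5 N at the bottom; springs back
- button_right (a joint): the same for the right (-y) green button
- stop_button (a joint): how far the red button is pressed, m: 0 = up, 0.004 = down. Round, 16 mm across, midway between the green buttons, its top only 6 mm above the panel
- post_holder_2: bystander, loose, to be left alone: black post holder with a silver thumb screw, standing, 75 mm tall, foot 47 x 39 mm
- driver_red_insulated: bystander, loose, to be left alone: red-handled screwdriver, lying, 133 mm long
- lens_cap: bystander, loose, to be left alone: flat black round lens cap, 42 mm across, 8 mm thick
- objective_case: bystander, loose, to be left alone: black round case, 37 mm across, 48 mm tall
- clip_blue: bystander, loose, to be left alone: small blue clip, 18 x 44 mm, 12 mm tall

How it is judged:
By the outcome, as a careful person would: the job done as asked, in the order asked, and still so for the second after the job is handed in, with the robot touching nothing.
It also fails if it takes over 64 s, if anything falls off the work surface, if the arm or the gripper's body presses on something with over 40 N, if the wrist force passes 120 N, or if a joint passes its speed limit or range.

## Working session

There is one attempt and no reset: what is moved stays moved. The work goes in short steps, Python scripts to look and compute and a tool call to move; the robot and the scene stay as the last step left them, time stands still between calls to the robot, and variables do not carry over. Pictures are saved under pics/ and viewed, at most 10 in all, crops included, and the job is handed in when it is done.

Besides the shell and the picture viewer there is one more tool, called after ">>>" by a JSON object that holds its "op" and its "data". arm_command: Moves the arm, as the interface text tells. Its arguments: {"type":"object","properties":{"dp":{"type":"array","items":{"type":"array","items":{"type":"number"}}},"angular":{"type":"array","items":{"type":"array","items":{"type":"number"}}},"claw":{"type":"array","items":{"type":"number"}},"force":{"type":"number"}},"required":["dp","angular","claw"]}

```bash
mkdir -p pics && cat > h.py <<'E'
import numpy as np,cv2
from cell import arm
from scipy.spatial.transform import Rotation as Ro
def cloud(im):
    z=im["z_map"];K=im["K"];h,w=z.shape
    u,v=np.meshgrid(np.arange(w),np.arange(h))
    dx=(u-K[0,2])/K[0,0];dy=(v-K[1,2])/K[1,1]
    x,y=dx.copy(),dy.copy()
    for _ in range(8):
        s=1+im["k1"]*(x*x+y*y);x=dx/s;y=dy/s
    P=np.stack([x*z,y*z,z],-1)
    return (P-im["t"])@im["R"]
def grab(n,fn):
    im=arm.get_image(n);cv2.imwrite("pics/"+fn,cv2.cvtColor(im["frame"],cv2.COLOR_RGB2BGR))
    np.savez("pics/"+fn[:-4]+".npz",rgb=im["frame"],X=cloud(im),z=im["z_map"]);return im
E
python3 - <<'E'
from h import *
for n in("top","scene"):
    im=grab(n,n+"0.png");print(n,-im["R"].T@im["t"],im["k1"])
s=arm.observe();print(s)
a=cv2.imread("pics/top0.png");b=cv2.imread("pics/scene0.png")
E
```

```text
top [0.45698216 0.11312955 0.91858055] 0.03218981717471471
scene [0.01852318 0.46150625 0.73738713] -0.0947723736374888
{'clock': 0.1, 'joints': array([ 1.09840661,  0.43509962,  0.02493353,  1.57400107, -0.01164363,
        1.13399974, -0.07508272]), 'dq': array([ 0.00185421, -0.00163508,  0.00136511, -0.00401395,  0.00045626,
        0.00144373,  0.00064401]), 'joint_efforts': array([ 2.44457333e-03, -6.69126749e+01,  9.87623669e-01, -3.15148115e+01,
       -6.06214441e-02,  3.74506821e-02,  1.02972990e-04]), 'position': array([ 0.22570796, -0.58233086,  0.22605827]), 'ee_rot': array([-3.08675218e+00, -5.77263754e-01,  4.96934844e-04]), 'force': array([ 1.01960384,  0.04731377, -0.15544209]), 'ft_torque': array([ 0.05007514, -0.02768668,  0.06367083]), 'gripper_force': 0.0, 'width': 0.9998550478288564}
```

View pics/top0.png

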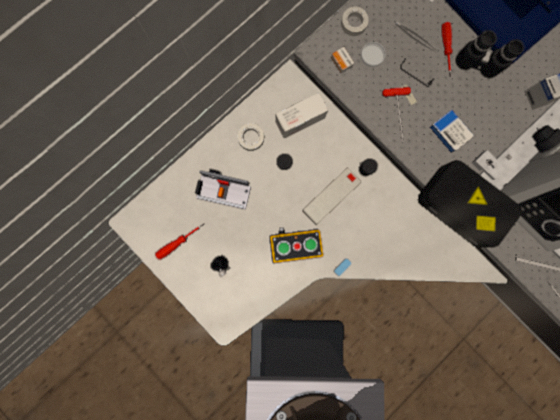

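View pics/scene0.png

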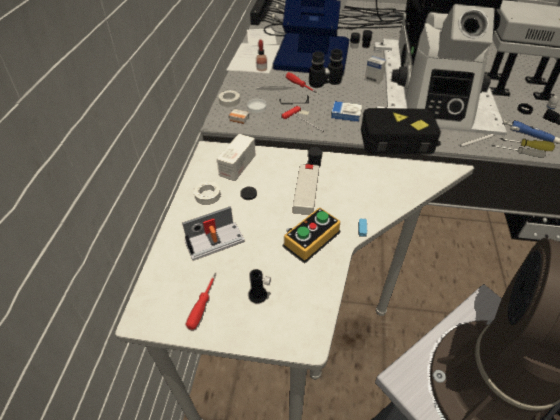

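The top view shows the shutter at about (222,188), its orange tab near (225,187). The yellow box is at (297,246), with its green buttons at (283,247) and (311,244). The post holder is at (220,264), and the robot base is at the bottom. Next I measure these positions.

```bash
python3 - <<'E'
from h import *
for n,roi in(("top0",((160,275),(180,335))),("scene0",((195,270),(175,345)))):
    d=np.load(f"pics/{n}.npz");X=d["X"];hsv=cv2.cvtColor(d["rgb"],cv2.COLOR_RGB2HSV)
    m0=np.zeros(X.shape[:2],bool);m0[roi[0][0]:roi[0][1],roi[1][0]:roi[1][1]]=1
    H,S,V=[hsv[...,i].astype(int) for i in range(3)]
    def rep(nm,m):
        c,l,st,ce=cv2.connectedComponentsWithStats((m&m0&(d["z"]>0)).astype(np.uint8))
        for i in range(1,c):
            if st[i,4]>12:
                p=X[l==i];print(n,nm,ce[i].round(1),st[i,4],"med",np.median(p,0).round(4),"lo",np.percentile(p,5,0).round(3),"hi",np.percentile(p,95,0).round(3))
    rep("green",(H>45)&(H<85)&(S>90)&(X[...,2]>.048))
    rep("orange/red",((H<14)|(H>170))&(S>140)&(V>90))
    rep("yellow",(H>17)&(H<30)&(S>150)&(V>90))
    # rects
    if n=="top0":
        for nm,c,r in(("shutter",(222,188),34),("box",(297,246),36)):
            mm=np.zeros(m0.shape,np.uint8);cv2.circle(mm,c,r,1,-1)
            for lo,hi in((.006,.016),(.035,.048),(.049,.07)):
                p=X[(mm>0)&(X[...,2]>lo)&(X[...,2]<hi)][:,:2]
                if len(p)>8: print(nm,lo,hi,len(p),cv2.minAreaRect((p*1000).astype(np.float32)))
        for nm,c in(("post",(220,264)),("hole?",(250,137)),("cap/case",(285,161))):
            mm=np.zeros(m0.shape,np.uint8);cv2.circle(mm,c,18,1,-1);p=X[(mm>0)&(X[...,2]>.005)]
            print(nm,p.min(0).round(3),p.max(0).round(3))
E
python3 -c "
import cv2
a=cv2.imread('pics/top0.png')[150:280,170:340];b=cv2.imread('pics/scene0.png')[190:320,180:350]
cv2.imwrite('pics/c0.png',cv2.resize(cv2.hconcat([a,b]),(800,306),interpolation=cv2.INTER_CUBIC))"
```

```text
top0 green [310.4 244. ] 83 med [0.463  0.0239 0.057 ] lo [0.454 0.013 0.055] hi [0.472 0.033 0.059]
top0 green [283.4 247.4] 84 med [0.4545 0.0847 0.0572] lo [0.446 0.076 0.055] hi [0.464 0.094 0.059]
top0 orange/red [223.  181.8] 36 med [0.6005 0.2268 0.0492] lo [0.598 0.217 0.012] hi [0.61  0.237 0.058]
top0 orange/red [220.5 191.3] 36 med [0.579  0.2307 0.0499] lo [0.568 0.227 0.037] hi [0.588 0.236 0.054]
top0 orange/red [186.3 235.8] 68 med [0.4733 0.3156 0.0132] lo [0.461 0.289 0.007] hi [0.493 0.325 0.019]
top0 orange/red [296.6 246. ] 25 med [0.4577 0.0531 0.0487] lo [0.453 0.048 0.047] hi [0.462 0.059 0.052]
top0 yellow [294.8 245.3] 373 med [0.4615 0.0587 0.0407] lo [ 0.424 -0.003  0.037] hi [0.493 0.111 0.044]
shutter 0.006 0.016 961 ((582.62939453125, 231.03903198242188), (121.7732925415039, 56.75963592529297), 78.8636474609375)
shutter 0.035 0.048 140 ((598.4763793945312, 231.1305389404297), (116.87081146240234, 61.63925552368164), 83.68690490722656)
shutter 0.049 0.07 229 ((594.8541259765625, 230.2276153564453), (109.6041259765625, 52.64839553833008), 71.79053497314453
[... 332 characters left out ...]
377929688), 7.987491607666016)
post [0.386 0.113 0.005] [0.457 0.248 0.919]
hole? [0.457 0.113 0.005] [0.752 0.202 0.919]
cap/case [0.457 0.067 0.005] [0.683 0.113 0.919]
scene0 green [321.8 216.4] 104 med [0.4613 0.0264 0.0573] lo [0.452 0.015 0.05 ] hi [0.473 0.036 0.06 ]
scene0 green [302.7 232. ] 110 med [0.4519 0.0873 0.0572] lo [0.442 0.076 0.051] hi [0.463 0.097 0.059]
scene0 orange/red [210.3 228.2] 189 med [0.5984 0.2344 0.0444] lo [0.568 0.22  0.022] hi [0.603 0.24  0.055]
scene0 orange/red [312.4 225.3] 35 med [0.4588 0.0551 0.0495] lo [0.452 0.049 0.044] hi [0.466 0.061 0.051]
scene0 yellow [310.9 242. ] 612 med [0.4312 0.089  0.033 ] lo [0.42  0.007 0.015] hi [0.469 0.115 0.042]
```

View pics/c0.png

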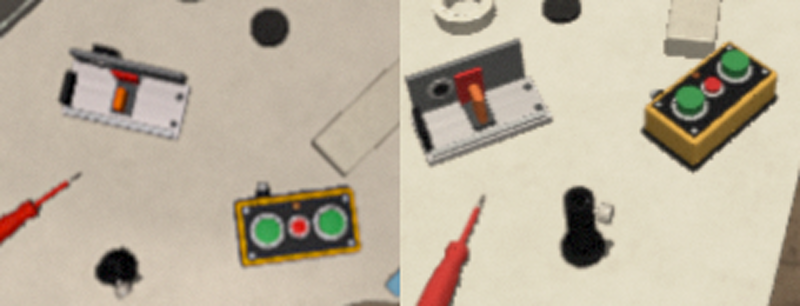

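The red and orange gate tab is at about (222,187) in the top view. In the shutter frame it sits near y ≈ -1 mm, so there is roughly 28 mm left to close. The shutter yaw is about -11° with its origin near (0.583, 0.231). The button heights measure 57 mm against 56 mm given, and their spacing 61 mm against 62 mm given. Approaching the -y side of the tab now.

>>> {"op": "arm_command", "data": {"dp": [[0,0,0],[0,0,0],[0,0,0],[0,0,0],[0.22,-0.93,0],[0.22,-0.93,0],[0.22,-0.93,0],[0.22,-0.93,0],[0.22,-0.93,0],[0.22,-0.93,0]], "angular": [[0,0,0.94],[0,0,0.94],[0,0,0.94],[0,0,0.94],[0,0,0],[0,0,0],[0,0,0],[0,0,0],[0,0,0],[0,0,0]], "claw": [0,0,0,0,0,0,0,0,0,0]}}

```text
clock: 1.1
position: [0.2853, -0.4511, 0.2264]
ee_rot: [-3.126, 0.304, 0.001]
force: [0.3, 0.2, -0.4]
width: 0.18
gripper_force: 0.0
```

>>> {"op": "arm_command", "data": {"dp": [[0.22,-0.93,0],[0.22,-0.93,0],[0.22,-0.93,0],[0.22,-0.93,0],[0.22,-0.93,0],[0.22,-0.93,0],[0.22,-0.93,0],[0.22,-0.93,0],[0.22,-0.93,0],[0.22,-0.93,0]], "angular": [[0,0,0],[0,0,0],[0,0,0],[0,0,0],[0,0,0],[0,0,0],[0,0,0],[0,0,0],[0,0,0],[0,0,0]], "claw": [0,0,0,0,0,0,0,0,0,0]}}

```text
clock: 2.1
position: [0.3841, -0.2337, 0.2265]
ee_rot: [-3.127, 0.305, 0.001]
force: [0.7, 0.4, 1.1]
width: 0.001
gripper_force: 0.0
```

>>> {"op": "arm_command", "data": {"dp": [[0.22,-0.93,0],[0.22,-0.93,0],[0.22,-0.93,0],[0.22,-0.93,0],[0.22,-0.93,0],[0.22,-0.93,0],[0.22,-0.93,0],[0.22,-0.93,0],[0.22,-0.93,0],[0.22,-0.93,0]], "angular": [[0,0,0],[0,0,0],[0,0,0],[0,0,0],[0,0,0],[0,0,0],[0,0,0],[0,0,0],[0,0,0],[0,0,0]], "claw": [0,0,0,0,0,0,0,0,0,0]}}

```text
clock: 3.1
position: [0.4829, -0.0164, 0.2265]
ee_rot: [3.127, -0.305, -0.001]
force: [0.3, 0.1, 0.7]
width: 0.005
gripper_force: 0.0
```

>>> {"op": "arm_command", "data": {"dp": [[0.22,-0.93,0.6],[0.22,-0.93,0.6],[0.22,-0.93,0.6],[0.22,-0.93,0.6],[0.22,-0.93,0.6],[0.22,-0.93,0.6],[0,0,0],[0,0,0],[0,0,0]], "angular": [[0,0,0],[0,0,0],[0,0,0],[0,0,0],[0,0,0],[0,0,0],[0,0,0],[0,0,0],[0,0,0]], "claw": [0,0,0,0,0,0,0,0,0]}}

```text
clock: 4.0
position: [0.5421, 0.1122, 0.137]
ee_rot: [3.126, -0.306, 0.0]
force: [-0.7, 0.4, 0.4]
width: 0.006
gripper_force: 0.0
```

```bash
python3 - <<'E'
from h import *
im=grab("wrist","w1.png")
d=np.load("pics/w1.npz");X=d["X"];hsv=cv2.cvtColor(d["rgb"],cv2.COLOR_RGB2HSV).astype(int)
H,S,V=[hsv[...,i] for i in range(3)]
y=np.radians(90-11.1);ex=np.array([np.sin(y),-np.cos(y)]);ey=np.array([np.cos(y),np.sin(y)])
L=np.stack([(X[...,:2]-[.5826,.231])@ex,(X[...,:2]-[.5826,.231])@ey,X[...,2]],-1)*1000
np.save("pics/w1L.npy",L)
for nm,m in(("orange",(H>6)&(H<16)),("red",(H<4)|(H>174))):
    m=m&(S>150)&(V>80)&(d["z"]>0)&(X[...,2]>.02)
    c,l,st,ce=cv2.connectedComponentsWithStats(m.astype(np.uint8))
    for i in range(1,c):
        if st[i,4]>60:
            p=L[l==i];print(nm,ce[i].round(),st[i,4],np.percentile(p,[2,50,98],axis=0).round(1).tolist())
            t=p[p[:,2]>49]; 
            if len(t)>10: print("  top",np.percentile(t,[2,50,98],axis=0).round(1).tolist())
E
```

```text
orange [115. 198.] 508 [[-15.8, -4.4, 23.3], [-2.6, -2.3, 50.8], [3.7, 3.0, 53.3]]
  top [[-16.4, -4.0, 49.3], [-6.3, -0.9, 51.8], [2.9, 3.3, 53.4]]
red [520.  54.] 601 [[87.4, -298.4, 34.8], [96.0, -288.8, 36.6], [104.8, -279.2, 38.0]]
red [107. 172.] 277 [[14.2, -12.0, 29.3], [17.0, -0.6, 54.7], [18.1, 11.7, 56.3]]
  top [[14.2, -12.0, 50.8], [16.4, -0.7, 54.9], [18.0, 11.7, 56.4]]
red [ 52. 355.] 575 [[-175.5, 77.4, 20.1], [-161.7, 92.7, 22.2], [-145.3, 108.3, 24.8]]
```

View pics/w1.png

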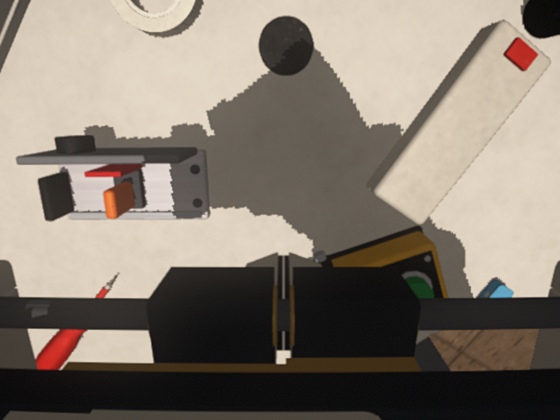

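The wrist view shows the tab at (118,198), the blade at (115,172) and the thin closed fingers at (283,300). I measure the finger shape in the tool frame.

```bash
python3 - <<'E'
from h import *
d=np.load("pics/w1.npz");X=d["X"];s=arm.observe()
R=Ro.from_rotvec(s["ee_rot"]).as_matrix();T=(X-s["position"])@R*1000
m=(d["z"]>0)&(d["z"]<.4)&(np.abs(T[...,0])<60)&(np.abs(T[...,1])<110)&(T[...,2]<8)
print(s["position"],s["clock"])
for a in range(-80,8,8):
    p=T[m&(T[...,2]>=a)&(T[...,2]<a+8)]
    if len(p)>5: print(a,len(p),"x",np.percentile(p[:,0],[1,99]).round(1),"y",np.percentile(p[:,1],[1,99]).round(1))
for v in (258,270,300,340):
    print(v,[(u,T[v,u].round(1).tolist()) for u in range(262,306,4)])
E
```

```text
[0.54222455 0.11205469 0.13719425] 4.05
-80 5275 x [ 2.5 34.3] y [-79.3  79.6]
-72 2435 x [-2.6 34. ] y [-79.9  80.2]
-64 32 x [-7.8 -1.6] y [-2.1  3. ]
-48 215 x [-11.9   7.2] y [-2.   2.9]
-40 111 x [6.2 8.7] y [-2.8  3.4]
-32 172 x [-1.8  8.8] y [-3.  4.]
-24 188 x [1.2 9.1] y [-13.9  13. ]
-16 494 x [6.6 8.9] y [-15.3  16.4]
-8 226 x [6.4 8.8] y [-9.8 11.2]
258 [(262, [8.7, -9.4, -7.7]), (266, [8.0, -7.7, -6.1]), (270, [8.4, -5.8, -6.9]), (274, [8.5, -3.9, -7.1]), (278, [8.6, -2.0, -7.4]), (282, [7.0, -0.2, -3.7]), (286, [6.7, 1.7, -3.1]), (290, [8.4, 3.5, -7.1]), (294, [8.6, 5.3, -7.5]), (298, [9.0, 7.2, -8.3]), (302, [8.6, 9.0, -7.5])]
270 [(262, [33.4, -5.3, -72.1]), (266, [33.7, -4.2, -72.7]), (270, [33.8, -3.2, -72.9]), (274, [32.9, -2.1, -71.2]), (278, [6.6, -1.9, -16.0]), (282, [6.8, -0.2, -16.4]), (286, [6.7, 1.6, -16.1]), (290, [8.5, 3.3, -19.9]), (294, [74.3, 0.3, -158.0]), (298, [33.7, 4.2, -72.8]), (302, [33.7, 5.3, -72.7])]
300 [(262, [33.6, -4.4, -88.0]), (266, [33.4, -3.5, -87.7]), (270, [33.4, -2.6, -87.7]), (274, [30.6, -1.9, -82.9]), (278, [28.8, -1.0, -79.7]), (282, [28.4, 0.0, -79.0]), (286, [28.2, 1.0, -78.7]), (290, [28.2, 2.0, -78.8]), (294, [31.0, 2.9, -83.5]), (298, [33.6, 3.6, -88.0]), (302, [33.8, 4.5, -88.3])]
340 [(262, [24.4, -4.5, -89.9]), (266, [24.5, -3.6, -89.9]), (270, [24.3, -2.7, -89.6]), (274, [22.4, -1.8, -87.1]), (278, [-7.7, -1.6, -46.0]), (282, [-7.2, -0.1, -46.7]), (286, [-7.9, 1.4, -45.6]), (290, [19.3, 2.0, -82.8]), (294, [24.2, 2.8, -89.5]), (298, [24.2, 3.7, -89.5]), (302, [24.5, 4.6, -89.9])]
```

>>> {"op": "arm_command", "data": {"dp": [[0.11,-0.8,0],[0.11,-0.8,0],[0.11,-0.8,0],[0.1,-0.78,0],[0,0,0.84],[0,0,0.84],[0,0,0.84],[0,0,0.84],[0,0,0.84],[0,0,0]], "angular": [[0,0,0],[0,0,0],[0,0,0],[0,0,0],[0,0,0],[0,0,0],[0,0,0],[0,0,0],[0,0,0],[0,0,0]], "claw": [0,0,0,0,0,0,0,0,0,0]}}

```text
clock: 5.05
position: [0.5665, 0.1887, 0.0293]
ee_rot: [3.125, -0.304, -0.006]
force: [0.1, 0.1, -0.4]
width: 0.006
gripper_force: 0.0
```

>>> {"op": "arm_command", "data": {"dp": [[0,-0.2,0],[0,-0.2,0],[0,-0.2,0],[0,-0.2,0],[0,-0.2,0],[0,0,0]], "angular": [[0,0,0],[0,0,0],[0,0,0],[0,0,0],[0,0,0],[0,0,0]], "claw": [0,0,0,0,0,0]}}

```text
clock: 5.65
position: [0.5732, 0.2147, 0.032]
ee_rot: [-3.126, 0.303, -0.001]
force: [-0.0, 1.1, 0.4]
width: 0.006
gripper_force: 0.0
```

>>> {"op": "arm_command", "data": {"dp": [[0,-0.16,0],[0,-0.16,0],[0,-0.16,0],[0,-0.16,0],[0,-0.16,0],[0,0,0]], "angular": [[0,0,0],[0,0,0],[0,0,0],[0,0,0],[0,0,0],[0,0,0]], "claw": [0,0,0,0,0,0]}}

```text
clock: 6.25
position: [0.5769, 0.2343, 0.0317]
ee_rot: [-3.126, 0.303, -0.0]
force: [0.1, -0.1, 0.4]
width: 0.006
gripper_force: 0.0
```

```bash
python3 - <<'E'
from h import *
im=grab("scene","s2.png")
cv2.imwrite("pics/s2c.png",cv2.resize(cv2.imread("pics/s2.png")[180:300,150:310],(640,480)))
s=arm.observe();print(s["position"],s["force"])
E
```

```text
[0.57674247 0.23409709 0.03163908] [-0.34126169 -1.0378933   0.63667019]
```

View pics/s2c.png

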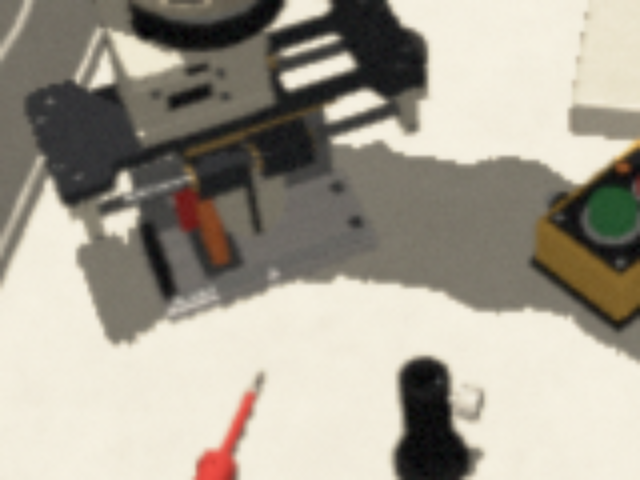

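The crop shows the finger at (250,200) against the tab at (212,230). The tab is now closer to the black end block at (155,255), so the gate is sliding. I keep pushing until the end stop shows in the force.

>>> {"op": "arm_command", "data": {"dp": [[0,-0.12,0],[0,-0.12,0],[0,-0.12,0],[0,0,0]], "angular": [[0,0,0],[0,0,0],[0,0,0],[0,0,0]], "claw": [0,0,0,0]}}

```text
clock: 6.7
position: [0.5774, 0.2368, 0.0315]
ee_rot: [3.119, -0.308, -0.005]
force: [-6.7, -15.1, 12.9]
width: -0.001
gripper_force: 8.7
```

>>> {"op": "arm_command", "data": {"dp": [[0,-0.06,0],[0,-0.06,0],[0,0,0]], "angular": [[0,0,0],[0,0,0],[0,0,0]], "claw": [0,0,0]}}

```text
clock: 7.0
position: [0.5773, 0.2369, 0.0314]
ee_rot: [3.115, -0.311, -0.007]
force: [-9.6, -22.0, 18.9]
width: 0.006
gripper_force: 12.8
```

The force jump with no further motion means the end stop is reached, with the tab at about +26 mm in the shutter frame. I back off, lift and check.

>>> {"op": "arm_command", "data": {"dp": [[0,0.3,0],[0,0.5,0],[0,0.6,0],[0,0.2,-0.8],[0,0,-1],[0,0,-1],[0,0,-1],[0,0.8,0],[0,0.8,0],[0,0.8,0]], "angular": [[0,0,0],[0,0,0],[0,0,0],[0,0,0],[0,0,0],[0,0,0],[0,0,0],[0,0,0],[0,0,0],[0,0,0]], "claw": [0,0,0,0,0,0,0.5,0.5,0.5,0.5]}}

```text
clock: 8.0
position: [0.5591, 0.145, 0.1262]
ee_rot: [3.126, -0.305, -0.0]
force: [0.9, 0.7, 0.2]
width: 0.305
gripper_force: 0.0
```

```bash
python3 - <<'E'
from h import *
im=grab("wrist","w3.png")
d=np.load("pics/w3.npz");X=d["X"];hsv=cv2.cvtColor(d["rgb"],cv2.COLOR_RGB2HSV).astype(int)
H,S,V=[hsv[...,i] for i in range(3)]
y=np.radians(90-11.1);ex=np.array([np.sin(y),-np.cos(y)]);ey=np.array([np.cos(y),np.sin(y)])
L=np.stack([(X[...,:2]-[.5826,.231])@ex,(X[...,:2]-[.5826,.231])@ey,X[...,2]],-1)*1000
for nm,m in(("orange",(H>6)&(H<16)),("red",(H<4)|(H>174))):
    m=m&(S>150)&(V>60)&(d["z"]>0)&(L[...,2]>48)&(abs(L[...,0])<40)&(abs(L[...,1])<60)
    p=L[m];print(nm,len(p),np.percentile(p,[2,50,98],axis=0).round(1).tolist())
a=arm.observe();print(a["position"],a["width"],a["clock"])
im=grab("scene","s3.png")
a=cv2.imread("pics/s3.png")[180:280,160:260];b=cv2.imread("pics/w3.png")
cv2.imwrite("pics/c3.png",cv2.hconcat([cv2.resize(a,(300,300)),cv2.resize(b,(400,300))]))
E
```

```text
orange 294 [[-15.9, 20.9, 48.4], [-6.5, 23.3, 51.6], [3.0, 26.7, 53.2]]
red 336 [[10.0, -46.2, 48.7], [16.2, 20.7, 55.1], [17.9, 36.8, 219.5]]
[0.5586726  0.14048375 0.1258617 ] 0.3458026312649695 8.05
```

View pics/c3.png

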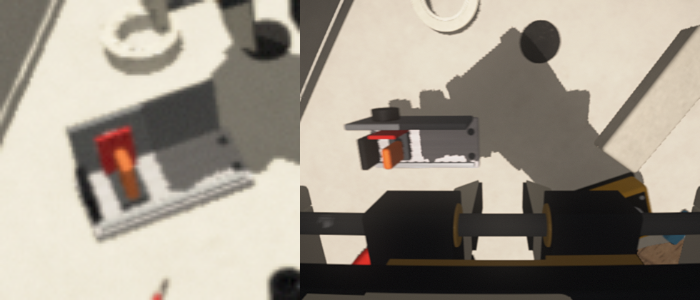

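The left crop shows the red blade at (115,150) covering the hole. The tab and blade moved about 25 mm, and the blade now spans y = 12 to 37 mm, over the hole at 19 to 35 mm. I check the plate reference and the fingertip geometry at the current opening.

```bash
python3 - <<'E'
from h import *
y=np.radians(90-11.1);ex=np.array([np.sin(y),-np.cos(y)]);ey=np.array([np.cos(y),np.sin(y)])
for f in("w1","w3"):
    d=np.load(f"pics/{f}.npz");X=d["X"]
    L=np.stack([(X[...,:2]-[.5826,.231])@ex,(X[...,:2]-[.5826,.231])@ey,X[...,2]],-1)*1000
    for lo,hi,x0,x1 in((57,68,20,40),(36,44,-30,24),(7,14,-30,24)):
        p=L[(L[...,2]>lo)&(L[...,2]<hi)&(L[...,0]>x0)&(L[...,0]<x1)&(abs(L[...,1])<75)&(d["z"]>0)]
        print(f,lo,len(p),np.percentile(p,[1,99],axis=0).round(1).tolist())
s=arm.observe();R=Ro.from_rotvec(s["ee_rot"]).as_matrix();T=(X-s["position"])@R*1000
m=(d["z"]>0)&(np.abs(T[...,0])<30)&(np.abs(T[...,1])<110)
for a in range(-64,8,6):
    for sg in(-1,1):
        p=T[m&(T[...,2]>=a)&(T[...,2]<a+6)&(sg*T[...,1]>0)]
        if len(p)>5: print(a,sg,len(p),"x",np.percentile(p[:,0],[1,99]).round(1),"y",np.percentile(p[:,1],[1,99]).round(1))
E
```

```text
w1 57 1604 [[23.8, -55.8, 58.5], [30.0, 53.8, 63.9]]
w1 36 782 [[-22.3, -12.4, 36.1], [18.0, 59.2, 43.7]]
w1 7 5254 [[-28.7, -61.3, 8.5], [20.6, 55.5, 13.9]]
w3 57 1727 [[24.1, -55.5, 57.4], [30.0, 53.8, 63.6]]
w3 36 842 [[-22.6, 12.5, 36.1], [17.9, 59.1, 43.7]]
w3 7 5247 [[-29.0, -61.1, 8.6], [19.7, 53.1, 13.9]]
-64 -1 104 x [-8.6  6.8] y [-18.8 -18.5]
-64 1 104 x [-8.  7.] y [13.5 13.9]
-58 -1 86 x [-13.    2.4] y [-18.8 -18.5]
-58 1 89 x [-13.    2.7] y [13.5 13.9]
-52 -1 179 x [-13.6  -1.7] y [-18.8 -16.2]
-52 1 164 x [-13.4  -2.6] y [11.3 13.8]
-46 -1 123 x [-12.2   8.4] y [-23.5 -16.2]
-46 1 134 x [-13.1   8.7] y [11.2 18.1]
-40 -1 188 x [-11.9   8.4] y [-24.6 -16.2]
-40 1 192 x [-11.9   8.8] y [11.2 19.4]
-34 -1 192 x [0.5 8.4] y [-25.9 -16.2]
-34 1 189 x [1.7 8.6] y [11.1 20.7]
-28 -1 212 x [-2.5  8.6] y [-26.9 -16.2]
-28 1 200 x [-2.8  8.7] y [11.1 21.5]
-22 -1 210 x [-4.4  8.5] y [-31.2 -16.2]
-22 1 204 x [-5.4  8.7] y [11.1 25. ]
-16 -1 231 x [-8.6  8.5] y [-32.2 -16.2]
-16 1 225 x [-9.   8.6] y [11.1 27.1]
-10 -1 153 x [-11.3   8.5] y [-27.7 -16.2]
-10 1 157 x [-11.5   8.7] y [11.  23.3]
-4 -1 61 x [-12.2   8.3] y [-22.8 -16.2]
-4 1 52 x [-11.6   8.5] y [11.1 17.4]
```

Closure is confirmed: the plate reference is within 1 mm. The tips are about 6 mm thick just outside the gap, so a claw of 0.61 puts the tip centres about 62 mm apart. I move above the box.

>>> {"op": "arm_command", "data": {"dp": [[0,0,0],[0,0,0],[0,0,0],[-0.9,0.57,0],[-0.9,0.57,0],[-0.9,0.57,0],[-0.9,0.57,0],[-0.88,0.56,0],[0,0,0],[0,0,0]], "angular": [[0,0,-0.75],[0,0,-0.75],[0,0,-0.75],[0,0,0],[0,0,0],[0,0,0],[0,0,0],[0,0,0],[0,0,0],[0,0,0]], "claw": [0.61,0.61,0.61,0.61,0.61,0.61,0.61,0.61,0.61,0.61]}}

```text
clock: 9.1
position: [0.459, 0.0604, 0.1267]
ee_rot: [-3.134, -0.224, -0.001]
force: [0.5, 0.4, -0.2]
width: 0.611
gripper_force: 0.0
```

>>> {"op": "arm_command", "data": {"dp": [[0,0,0],[0,0,0],[0,0,0]], "angular": [[0,0,0],[0,0,0],[0,0,0]], "claw": [0.61,0.61,0.61]}}

```text
clock: 9.4
position: [0.4594, 0.0613, 0.1266]
ee_rot: [-3.133, -0.226, -0.0]
force: [-0.5, 0.1, -0.3]
width: 0.608
gripper_force: 0.0
```

```bash
python3 - <<'E'
from h import *
im=grab("wrist","w4.png")
d=np.load("pics/w4.npz");X=d["X"];hsv=cv2.cvtColor(d["rgb"],cv2.COLOR_RGB2HSV).astype(int)
H,S,V=[hsv[...,i] for i in range(3)]
s=arm.observe();R=Ro.from_rotvec(s["ee_rot"]).as_matrix();T=(X-s["position"])@R*1000
print(s["position"],s["ee_rot"],s["width"],s["clock"])
for nm,m in (("green",(H>45)&(H<85)&(S>90)),("red",((H<8)|(H>172))&(S>130))):
    m=m&(X[...,2]>.045)&(X[...,2]<.062)&(V>40)
    c,l,st,ce=cv2.connectedComponentsWithStats(m.astype(np.uint8))
    for i in range(1,c):
        if st[i,4]>40:
            p=T[l==i];print(nm,ce[i].round(),st[i,4],"world",np.median(X[l==i],0).round(4),"tool",np.percentile(p,[2,50,98],axis=0).round(1).tolist())
m=(d["z"]>0)&(np.abs(T[...,0])<15)&(np.abs(T[...,1])<110)
for a in (-34,-28,-22,-16,-10,-4,0):
    for sg in(-1,1):
        p=T[m&(T[...,2]>=a)&(T[...,2]<a+5)&(sg*T[...,1]>0)]
        if len(p)>5: print(a,sg,len(p),"y",np.percentile(p[:,1],[1,99]).round(1))
E
```

```text
[0.45936338 0.06119248 0.12659136] [-3.13326276e+00 -2.25785829e-01  7.42149971e-05] 0.611548717503313 9.45
green [249. 228.] 1101 world [0.4533 0.0843 0.0573] tool [[-15.1, -34.8, 67.9], [-2.7, -23.8, 69.3], [7.7, -12.9, 77.6]]
green [338. 228.] 1130 world [0.4623 0.0244 0.0572] tool [[-14.9, 26.0, 68.0], [-2.4, 36.9, 69.4], [8.2, 48.3, 78.8]]
red [294. 226.] 361 world [0.4569 0.054  0.0492] tool [[-10.9, 0.1, 76.0], [-3.5, 7.0, 77.4], [3.1, 13.4, 79.9]]
-34 -1 272 y [-44.  -28.2]
-34 1 269 y [27.2 42.9]
-28 -1 277 y [-45.3 -28.3]
-28 1 290 y [27.1 44.3]
-22 -1 268 y [-45.  -28.3]
-22 1 245 y [27.1 43.8]
-16 -1 235 y [-44.3 -28.2]
-16 1 246 y [27.1 43. ]
-10 -1 181 y [-40.1 -28.2]
-10 1 177 y [27.1 39. ]
-4 -1 90 y [-34.9 -28.2]
-4 1 92 y [27.1 33.6]
```

View pics/w4.png

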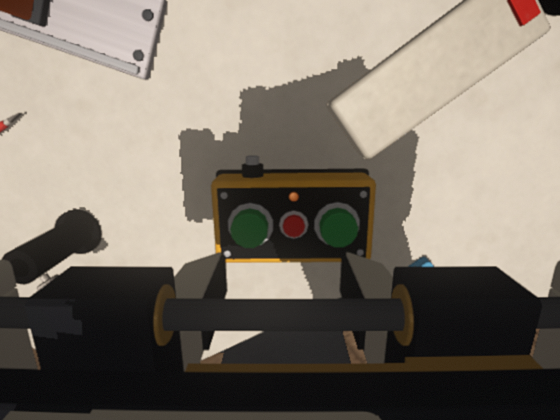

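The wrist view shows the box with its green buttons at (249,228) and (338,228) and the red one at (294,226), square to the tool. The offset is x -2.5 mm, y +7 mm. I correct it, descend to just above the buttons, then press.

>>> {"op": "arm_command", "data": {"dp": [[-0.1,0.28,0],[0,0,0.6],[0,0,0.6],[0,0,0.6],[0,0,0.6],[0,0,0],[0,0,0]], "angular": [[0,0,0],[0,0,0],[0,0,0],[0,0,0],[0,0,0],[0,0,0],[0,0,0]], "claw": [0.61,0.61,0.61,0.61,0.61,0.61,0.61]}}

```text
clock: 10.15
position: [0.4575, 0.0532, 0.0668]
ee_rot: [3.133, 0.225, -0.001]
force: [-0.4, 0.5, -0.5]
width: 0.608
gripper_force: 0.0
```

```bash
python3 - <<'E'
from h import *
for n in("scene","wrist"): grab(n,n[0]+"5.png")
a=cv2.imread("pics/s5.png")[170:280,250:380];b=cv2.imread("pics/w5.png")[160:370,140:440]
cv2.imwrite("pics/c5.png",cv2.hconcat([cv2.resize(a,(390,330)),cv2.resize(b,(410,330))]))
s=arm.observe();print(s["position"],s["force"])
E
```

```text
[0.45806588 0.05339974 0.06739765] [-0.46555003 -1.11416554  0.06421516]
```

View pics/c5.png

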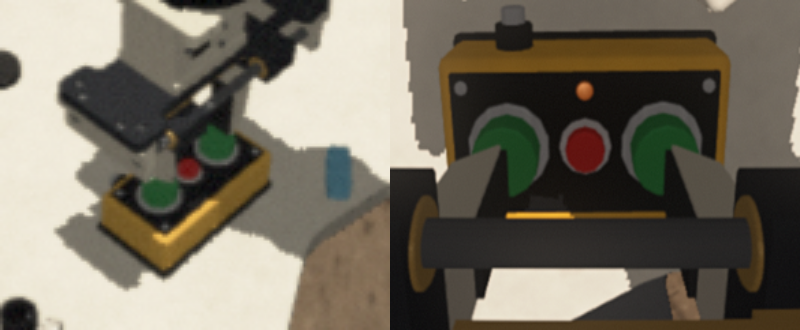

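The fingertips are over the two green buttons, ending at (505,150) and (668,150) in the right crop, well clear of the red one. Pressing.

>>> {"op": "arm_command", "data": {"dp": [[0,0,0.2],[0,0,0.15],[0,0,0.12],[0,0,0.12],[0,0,0.12],[0,0,0]], "angular": [[0,0,0],[0,0,0],[0,0,0],[0,0,0],[0,0,0],[0,0,0]], "claw": [0.61,0.61,0.61,0.61,0.61,0.61]}}

```text
clock: 10.85
position: [0.4579, 0.0534, 0.0493]
ee_rot: [3.133, 0.225, 0.001]
force: [-1.6, -1.5, 9.3]
width: 0.604
gripper_force: 4.9
```

>>> {"op": "arm_command", "data": {"dp": [[0,0,0.06],[0,0,0.06],[0,0,0]], "angular": [[0,0,0],[0,0,0],[0,0,0]], "claw": [0.61,0.61,0.61]}}

```text
clock: 11.15
position: [0.458, 0.0534, 0.0485]
ee_rot: [3.132, 0.225, 0.003]
force: [-12.2, -3.1, 51.6]
width: 0.609
gripper_force: 25.5
```

Both are bottomed: z is 48.5 mm and the force is rising steeply. I ease to a moderate force and hold.

>>> {"op": "arm_command", "data": {"dp": [[0,0,-0.05],[0,0,0],[0,0,0],[0,0,0],[0,0,0],[0,0,0],[0,0,0],[0,0,0],[0,0,0],[0,0,0]], "angular": [[0,0,0],[0,0,0],[0,0,0],[0,0,0],[0,0,0],[0,0,0],[0,0,0],[0,0,0],[0,0,0],[0,0,0]], "claw": [0.61,0.61,0.61,0.61,0.61,0.61,0.61,0.61,0.61,0.61]}}

```text
clock: 12.15
position: [0.458, 0.0534, 0.0489]
ee_rot: [3.133, 0.225, 0.002]
force: [-7.8, -2.5, 34.1]
width: 0.608
gripper_force: 16.6
```

>>> {"op": "arm_command", "data": {"dp": [[0,0,0],[0,0,0],[0,0,0],[0,0,0],[0,0,0],[0,0,0],[0,0,0],[0,0,0],[0,0,0],[0,0,0]], "angular": [[0,0,0],[0,0,0],[0,0,0],[0,0,0],[0,0,0],[0,0,0],[0,0,0],[0,0,0],[0,0,0],[0,0,0]], "claw": [0.61,0.61,0.61,0.61,0.61,0.61,0.61,0.61,0.61,0.61]}}

```text
clock: 13.15
position: [0.458, 0.0534, 0.0489]
ee_rot: [3.133, 0.225, 0.002]
force: [-7.9, -1.4, 32.8]
width: 0.611
gripper_force: 16.6
```

```bash
python3 - <<'E'
from h import *
im=grab("wrist","w6.png");d=np.load("pics/w6.npz");X=d["X"];hsv=cv2.cvtColor(d["rgb"],cv2.COLOR_RGB2HSV).astype(int)
H,S,V=[hsv[...,i] for i in range(3)]
for nm,m in (("green",(H>45)&(H<85)&(S>90)),("red",((H<8)|(H>172))&(S>130))):
    m=m&(X[...,2]>.035)&(X[...,2]<.062)&(V>40)
    c,l,st,ce=cv2.connectedComponentsWithStats(m.astype(np.uint8))
    for i in range(1,c):
        if st[i,4]>40: print(nm,ce[i].round(),st[i,4],np.median(X[l==i],0).round(4))
E
```

```text
green [336. 265.] 928 [0.4632 0.0292 0.049 ]
green [230. 266.] 858 [0.456  0.0787 0.049 ]
red [282. 270.] 791 [0.4572 0.0541 0.0491]
```

>>> {"op": "arm_command", "data": {"dp": [[0,0,0],[0,0,0],[0,0,0],[0,0,0],[0,0,0],[0,0,0],[0,0,0],[0,0,0],[0,0,0],[0,0,0]], "angular": [[0,0,0],[0,0,0],[0,0,0],[0,0,0],[0,0,0],[0,0,0],[0,0,0],[0,0,0],[0,0,0],[0,0,0]], "claw": [0.61,0.61,0.61,0.61,0.61,0.61,0.61,0.61,0.61,0.61]}}

```text
clock: 14.2
position: [0.458, 0.0534, 0.0489]
ee_rot: [3.133, 0.225, 0.002]
force: [-7.7, -2.5, 32.8]
width: 0.61
gripper_force: 16.6
```

>>> {"op": "arm_command", "data": {"dp": [[0,0,0],[0,0,0],[0,0,0],[0,0,0],[0,0,0]], "angular": [[0,0,0],[0,0,0],[0,0,0],[0,0,0],[0,0,0]], "claw": [0.61,0.61,0.61,0.61,0.61]}}

```text
clock: 14.7
position: [0.458, 0.0534, 0.0489]
ee_rot: [3.133, 0.225, 0.002]
force: [-7.8, -1.6, 33.6]
width: 0.611
gripper_force: 16.6
```

Both green tops are down 8.2 mm, the red one is still up at 49 mm, and they have been held over 3.5 s. Releasing straight up.

>>> {"op": "arm_command", "data": {"dp": [[0,0,-0.15],[0,0,-0.25],[0,0,-0.5],[0,0,-1],[0,0,-1],[0,0,-1],[0,0,-1],[0,0,-1],[0,0,0],[0,0,0]], "angular": [[0,0,0],[0,0,0],[0,0,0],[0,0,0],[0,0,0],[0,0,0],[0,0,0],[0,0,0],[0,0,0],[0,0,0]], "claw": [0.61,0.61,0.61,0.61,0.61,0.61,0.61,0.61,0.61,0.61]}}

```text
clock: 15.7
position: [0.4577, 0.0534, 0.1948]
ee_rot: [3.133, 0.225, 0.001]
force: [-0.5, 0.9, -0.8]
width: 0.611
gripper_force: 0.0
```

```bash
python3 - <<'E'
from h import *
im=grab("wrist","w7.png");d=np.load("pics/w7.npz");X=d["X"];hsv=cv2.cvtColor(d["rgb"],cv2.COLOR_RGB2HSV).astype(int)
H,S,V=[hsv[...,i] for i in range(3)]
for nm,m in (("green",(H>45)&(H<85)&(S>90)),("red",((H<8)|(H>172))&(S>130))):
    m=m&(X[...,2]>.035)&(X[...,2]<.062)&(V>40)
    c,l,st,ce=cv2.connectedComponentsWithStats(m.astype(np.uint8))
    for i in range(1,c):
        if st[i,4]>40: print(nm,ce[i].round(),st[i,4],np.median(X[l==i],0).round(4))
grab("scene","s7.png");a=cv2.imread("pics/s7.png")[170:300,150:380];cv2.imwrite("pics/s7c.png",cv2.resize(a,(690,390)))
E
```

```text
green [318. 200.] 679 [0.4618 0.0239 0.0572]
green [248. 200.] 642 [0.4529 0.0842 0.0573]
red [462.  24.] 418 [ 0.6209 -0.0712  0.0366]
red [283. 199.] 229 [0.4566 0.0539 0.0492]
```

View pics/s7c.png

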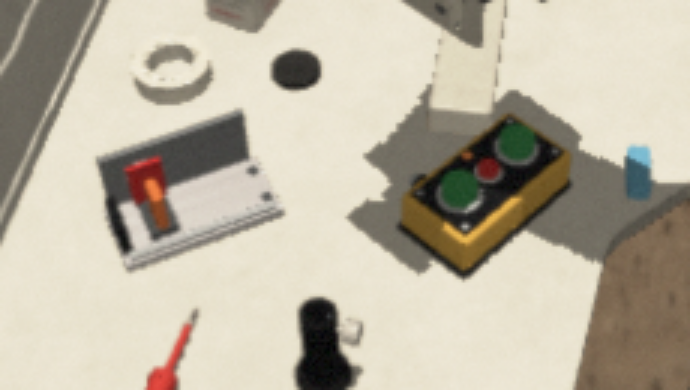

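The crop shows the gate blade at (145,175) covering the hole. Both green buttons are back up, at (460,188) and (517,143). The box has not moved (within 0.5 mm), and the bystanders are in place. Handing in.

```bash
python3 -c "
from cell import arm
print(arm.sign_off())"
```

```text
the job is handed in; nothing more can be done
None
```

The red gate is pushed to its end stop and covers the hole; both green buttons went all the way down together, were held about 3.5 s and are back up, the red button, box and other items did not move, and the job is handed in at about 16 s of the 64 s allowed.

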